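# Line up the shoe lasts by size

## Robot

A 6-joint arm with a two-finger parallel gripper is mounted at the origin on the work surface. World frame = base frame: x ahead of the robot, y to its left, z up, the work surface at z = 0. Lengths are in m, angles in rad, forces in N, time in s.
With the tool pointing down it reaches from about 0.3 to 0.75 m from the base axis. Payload 8.5 kg.
Tool frame: the origin (TCP) lies on the centre line of the jaws, within the pads' length; the fingertips stand 22 mm ahead of it and the grasp point (between the pads) lies 3 mm ahead of it; z points along the fingers, y is the line along which they close (so a half turn about z gives the same grasp; the last joint's range is limited). The gripper opens to 85 mm and grips with 20 to 120 N. Pads are 22 mm wide; open, the fingers measure 114 mm over their backs; the gripper's body (76 mm by 85 mm) begins 54 mm behind the grasp point. The pads swing forward as they close: fully open they stand 13 mm farther back than shut.
Start: joints at [1.053, 0.381, 1.297, -0, 1.464, -0.215], TCP at [0.164, 0.525, 0.253] pointing down, gripper open.
Joint ranges: [-3.11, 3.11], [-0.89, 2.33], [0.22, 2.48], [-1.42, 4.56], [0.17, 2.85], [-2.88, 2.88]. Speed limits (rad/s): [2.39, 2.39, 3.14, 3.14, 3.14, 3.14].

## Interface

Orientations are given as a rotation vector (axis times angle).
In Python, from rig import bot gives the robot as it stands.
- The arm moves only by the shell command python3 -m handwheel 'ROWS' [OPENING]. ROWS is JSON, a list of rows, each an object of numbers: "tx", "ty", "tz": the shift along the tool's x, y, z normalised to -1 to 1, where 1 is 20 cm; "ax", "ay", "az": the turn, a rotation vector about the tool's x, y, z normalised to -1 to 1, where 1 is 180 degrees. In form: [{"tx": .., "ty": .., "tz": .., "ax": .., "ay": .., "az": ..}, ...]. A call has 1 to 5 rows; each row is the pose to reach, as a shift and turn from the pose commanded when the call began, along the tool's axes at that moment, turning the shorter way round; what a row does not reach only later rows make up. A row lasts 1/8 s, in which the tool goes at most 62.5 mm and 10.7 degrees, less where a joint would pass 70% of its speed; a pose out of reach is approached as far as the arm can. A call with a number of a shift or a turn outside -1 to 1 is refused whole. A call with a gripper value outside its range is refused whole. OPENING is the closure, from -1 (fully open) to 1 (shut), set as the call begins (- or left out, the last holds). The fingers move at their own pace and stop on an object; the grip force is fixed at half the most. Time passes only in rows, so rows that repeat a pose let the fingers close. It gives the time, the measured TCP pose, the force, the opening and the grip force at its end, in the units of the state.
- bot.sense(): the state, without advancing time (a new reading comes with each control period).
- bot.read_camera(name): name is "scene" or "side" or "wrist"; returns a dict with "frame" (384x512x3 uint8, red, green, blue), "z_map" (384x512 float32, m along the optical axis (not along the pixel's ray), 0 where there is no reading), "fx", "fy", "cx", "cy" (pixels), "view" (4x4, takes a point from world to camera coordinates); the wrist camera has in their place "T_tool_cam" (4x4, takes a point from camera to tool coordinates, whose origin is the TCP and whose axes are the flange's). Camera axes: x right, y up, looking along -z (the intrinsics and any distortion apply to the point x, -y, -z); pixel columns grow to the right and rows downward; lengths in m; the calibration is good to about 2 mm. A picture is of the moment at which its call begins: read the wrist's pose just before it.
- bot.close_job(): hands the job in; it is judged then, once.
The state is a dict: "t": time; "q": joint angles; "joint_vel": joint speeds; "joint_torque": joint torques, N m; "tool_pos": TCP position; "orientation": TCP orientation; "contact_force": force on the tool from outside, world axes, zero at the start; "wrist_torque": the same for the moment, N m; "gripper_width": finger opening in m; "grasp_force": force on a finger pad.
Only numpy, scipy, OpenCV 4.12 (cv2) and the standard library are available. Lean on these libraries where they do the work, as an engineer would, in place of code of your own. Each camera call takes 0.05 s, during which the arm holds its last target. There are 200 camera calls.

## Task

Line the four wooden shoe lasts up by length on the board, one in the middle of each cork pad: the shortest on the pad next to the dark turned knob, then each longer than the one before, with the longest at the far end of the row. Each must stand on its sole, lengthwise along its pad. Do not shift or tip the white mug that stands among them.

Things in the scene. Friction and masses are not known exactly. Their poses are not given: they have to be found in the camera images.
- last_96: The shortest of four loose toddler-size wooden shoe lasts (foot forms): 96 mm long, 36 wide, 53 tall. Origin on the sole at half length; x to the toe, z up. The block over the heel has flat parallel sides 25 mm apart (along y), from x = -40 to 0 mm and z = 24 to 53 mm (flat top): grip it from above at x = -15. Starts standing on the bench, toe roughly away from the robot.
- last_114: The second shortest of four loose toddler-size wooden shoe lasts (foot forms): 114 mm long, 43 wide, 59 tall. Origin on the sole at half length; x to the toe, z up. The block over the heel has flat parallel sides 28 mm apart (along y), from x = -48 to 0 mm and z = 28 to 59 mm (flat top): grip it from above at x = -18. Starts standing on the bench, toe roughly away from the robot.
- last_132: The second longest of four loose toddler-size wooden shoe lasts (foot forms): 132 mm long, 50 wide, 66 tall. Origin on the sole at half length; x to the toe, z up. The block over the heel has flat parallel sides 31 mm apart (along y), from x = -55 to 0 mm and z = 33 to 66 mm (flat top): grip it from above at x = -21. Starts standing on the bench, toe roughly away from the robot.
- last_150: The longest of four loose toddler-size wooden shoe lasts (foot forms): 150 mm long, 57 wide, 72 tall. Origin on the sole at half length; x to the toe, z up. The block over the heel has flat parallel sides 34 mm apart (along y), from x = -63 to 0 mm and z = 38 to 72 mm (flat top): grip it from above at x = -24. Starts standing on the bench, toe roughly away from the robot.
- pad_1: Cork pad 1 of a row of four alike, counted from the robot's left (+y) to its right: 130 (x, lengthwise, away from the robot) x 54 x 3 mm, fixed on a pale board 12 mm thick, about 107 mm from the next. Origin under its centre, on the board's top, 12 mm above the bench; its top is 3 mm above the origin.
- pad_2: Cork pad 2 of a row of four alike, counted from the robot's left (+y) to its right: 130 (x, lengthwise, away from the robot) x 54 x 3 mm, fixed on a pale board 12 mm thick, about 107 mm from the next. Origin under its centre, on the board's top, 12 mm above the bench; its top is 3 mm above the origin.
- pad_3: Cork pad 3 of a row of four alike, counted from the robot's left (+y) to its right: 130 (x, lengthwise, away from the robot) x 54 x 3 mm, fixed on a pale board 12 mm thick, about 107 mm from the next. Origin under its centre, on the board's top, 12 mm above the bench; its top is 3 mm above the origin.
- pad_4: Cork pad 4 of a row of four alike, counted from the robot's left (+y) to its right: 130 (x, lengthwise, away from the robot) x 54 x 3 mm, fixed on a pale board 12 mm thick, about 107 mm from the next. Origin under its centre, on the board's top, 12 mm above the bench; its top is 3 mm above the origin.
- post: Small turned dark-wood knob, 62 mm tall, 34 mm across, fixed upright on the board at one end of the row of pads (either the left or the right end, changing from start to start; the other end has only a flat brass disc). About 100 mm from the centre of the nearest pad. Origin under its centre, on the board's top.
- mug: White enamel mug standing among the lasts, loose, 72 mm across, 75 mm tall, handle on its +y side. Origin under its centre. To be left alone.
Not all that is in view belongs to the job. Leave any blue or turquoise look-alike of the last_96 alone.

How it is judged:
By the outcome, as a careful person would: the job done as asked, in the order asked, and still so for the second after the job is handed in, with the robot touching nothing.
It also fails if it takes over 109 s, if anything falls off the work surface, if the arm or the gripper's body presses on something with over 40 N, if the wrist force passes 120 N, or if a joint passes its speed limit or range.

## Working session

There is one attempt and no reset: what is moved stays moved. The work goes in short steps, Python scripts to look and compute and a shell command to move; the robot and the scene stay as the last step left them, time stands still between calls to the robot, and variables do not carry over. Pictures are saved under pics/ and viewed, at most 14 in all, crops included, and the job is handed in when it is done.

```bash
mkdir -p pics; ls; python3 - <<'E'
from rig import bot
import cv2
print(bot.sense())
for n in ["scene","side"]:
    c=bot.read_camera(n); print(n,[c[k] for k in("fx","fy","cx","cy")],c["view"].round(4).tolist(),[k for k in c])
    cv2.imwrite(f"pics/{n}0.png",cv2.resize(c["frame"][:,:,::-1],(800,600)))
E
```

```text
pics
{'t': 0.0, 'q': array([ 1.05268791e+00,  3.81173709e-01,  1.29827635e+00, -2.79643524e-05,
        1.46359935e+00, -2.15302033e-01]), 'joint_vel': array([-0.00044105,  0.00091291, -0.00162154, -0.00031054,  0.00121029,
       -0.00020577]), 'joint_torque': array([-1.48533938e-03, -4.48429406e+01, -2.31276691e+01, -1.88180138e-04,
        4.68297105e-03, -1.43819028e-05]), 'tool_pos': array([0.16388201, 0.52473222, 0.25271847]), 'orientation': array([-4.73752378e-01, -3.10516344e+00,  2.15145035e-03]), 'contact_force': array([ 0.63047019, -0.58130037, -0.63622016]), 'wrist_torque': array([-0.00485257, -0.00484772,  0.00934032]), 'grasp_force': 0.0, 'gripper_width': 0.08553867028803275}
scene [398.42951806353614, 398.42951806353614, 249.3259740610382, 181.05981882812864] [[-0.6266, 0.7791, 0.0202, 0.3035], [-0.5418, -0.4541, 0.7073, 0.2287], [0.5602, 0.4323, 0.7066, -1.2654], [0.0, 0.0, 0.0, 1.0]] ['frame', 'z_map', 'fx', 'fy', 'cx', 'cy', 'view']
side [412.52880822788046, 412.52880822788046, 253.4818822039038, 185.49452761868383] [[0.945, -0.327, -0.0075, -0.4725], [0.172, 0.4773, 0.8618, -0.1399], [-0.2782, -0.8157, 0.5072, -0.9168], [0.0, 0.0, 0.0, 1.0]] ['frame', 'z_map', 'fx', 'fy', 'cx', 'cy', 'view']
```

View pics/scene0.png

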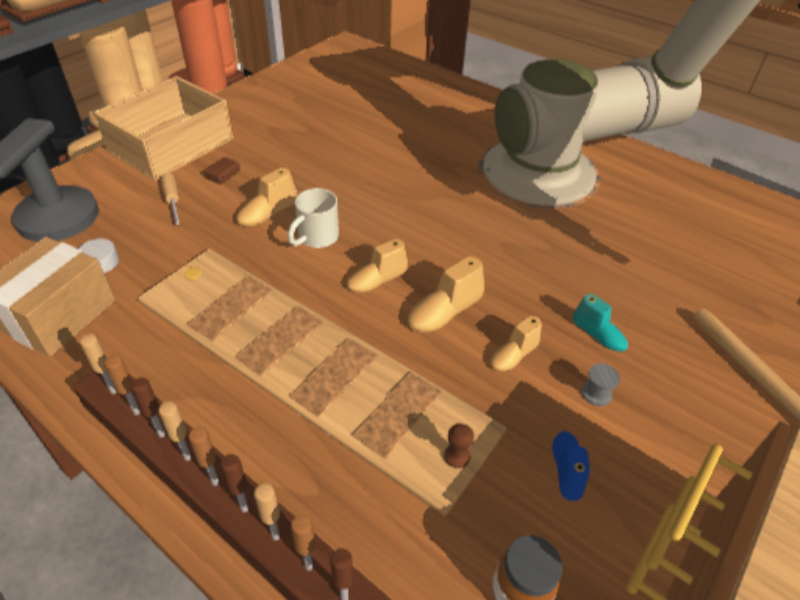

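View pics/side0.png

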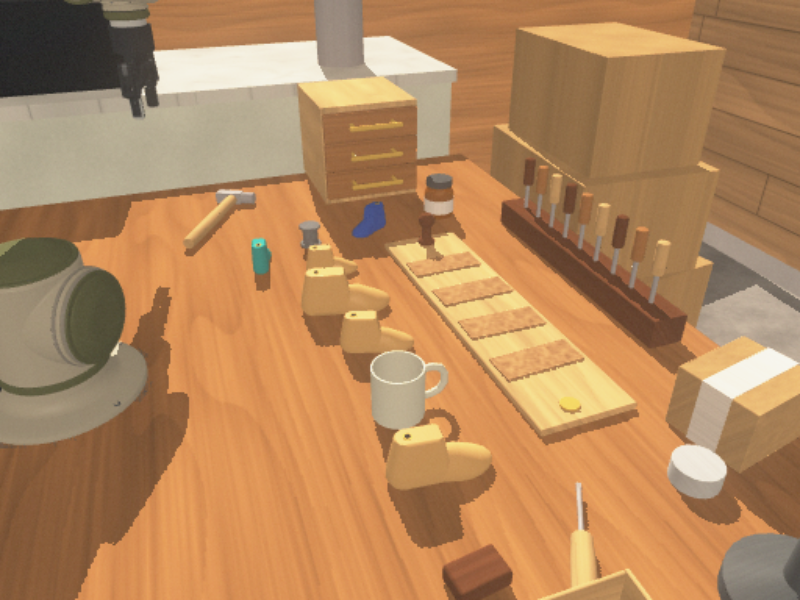

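The scene picture shows the knob at (460,445), next to the pad at (398,413), which is pad_1 (+y end). The brass disc is at (193,272). The four wooden lasts are at (268,197), (378,268), (448,295) and (517,343), and the mug is at (316,218). The side view agrees. Next I'll build a top-down view from the depth maps.

```bash
cat > hlp.py <<'E'
import numpy as np, cv2
from rig import bot
def cloud(name):
    c=bot.read_camera(name); z=c["z_map"]; v,u=np.nonzero(z>0); d=z[v,u]
    p=np.c_[(u-c["cx"])/c["fx"]*d,-(v-c["cy"])/c["fy"]*d,-d]
    V=c["view"]; return (p-V[:3,3])@V[:3,:3], c["frame"][v,u]
X0,X1,Y0,Y1,S=0.15,0.75,-0.4,0.4,1000
def topdown(names=("scene","side")):
    P,C=map(np.vstack,zip(*[cloud(n) for n in names]))
    m=(P[:,0]>X0)&(P[:,0]<X1)&(P[:,1]>Y0)&(P[:,1]<Y1)&(P[:,2]<.2); P,C=P[m],C[m]
    o=np.argsort(P[:,2]); P,C=P[o],C[o]
    img=np.zeros((600,800,3),np.uint8)
    r=((X1-P[:,0])*S).astype(int).clip(0,599); q=((Y1-P[:,1])*S).astype(int).clip(0,799)
    for a in(0,1):
        for b in(0,1): img[(r+a).clip(0,599),(q+b).clip(0,799)]=C
    return P,C,img
E
python3 - <<'E'
from hlp import *
P,C,img=topdown(); np.savez("c0.npz",P=P,C=C)
cv2.imwrite("pics/top0.png",img[:,:,::-1])
m=P[:,2]>.02
Q=P[m]; g=np.zeros((600,800),np.uint8); g[((X1-Q[:,0])*S).astype(int),((Y1-Q[:,1])*S).astype(int)]=255
g=cv2.morphologyEx(g,cv2.MORPH_CLOSE,np.ones((7,7)))
n,l,st,ce=cv2.connectedComponentsWithStats(g)
lab=l[((X1-Q[:,0])*S).astype(int),((Y1-Q[:,1])*S).astype(int)]
for i in range(1,n):
    if st[i,4]<300: continue
    q=Q[lab==i]; h=np.percentile(q[:,2],98)
    t=q[q[:,2]>h-.004]; print(i,"xr",q[:,0].min().round(3),q[:,0].max().round(3),"yr",q[:,1].min().round(3),q[:,1].max().round(3),"h",h.round(4),"top",cv2.minAreaRect((t[:,:2]*1000).astype(np.float32)))
E
```

```text
1 xr 0.698 0.75 yr 0.348 0.4 h 0.0868 top ((726.7681884765625, 375.5267028808594), (46.26429748535156, 48.54471206665039), 0.20260904729366302)
2 xr 0.628 0.662 yr 0.219 0.254 h 0.0743 top ((646.214111328125, 239.96697998046875), (29.627180099487305, 21.648208618164062), 48.766143798828125)
3 xr 0.533 0.603 yr 0.329 0.385 h 0.0543 top ((576.7578735351562, 362.10986328125), (45.99330139160156, 27.41401481628418), 32.52803421020508)
5 xr 0.361 0.505 yr 0.039 0.107 h 0.0737 top ((404.2781066894531, 79.98197937011719), (38.75092315673828, 65.6202392578125), 78.73278045654297)
6 xr 0.395 0.505 yr -0.243 -0.167 h 0.0759 top ((432.57525634765625, -204.8116912841797), (73.7342529296875, 71.84622192382812), 72.31752014160156)
7 xr 0.377 0.503 yr -0.349 -0.299 h 0.0676 top ((415.230224609375, -321.13739013671875), (34.54279327392578, 58.76270294189453), 82.80624389648438)
8 xr 0.396 0.497 yr -0.08 -0.025 h 0.061 top ((428.3043518066406, -47.11496353149414), (30.644786834716797, 51.31832504272461), 73.7498550415039)
9 xr 0.398 0.48 yr 0.187 0.226 h 0.0547 top ((424.60894775390625, 208.1855010986328), (32.14313507080078, 41.59434509277344), 71.61952209472656)
11 xr 0.411 0.453 yr 0.309 0.356 h 0.0454 top ((431.77130126953125, 331.3122253417969), (45.034576416015625, 41.58512496948242), 26.326553344726562)
12 xr 0.306 0.343 yr 0.235 0.315 h 0.0545 top ((321.4966125488281, 264.59710693359375), (44.535728454589844, 25.904483795166016), 72.58316040039062)
```

View pics/top0.png

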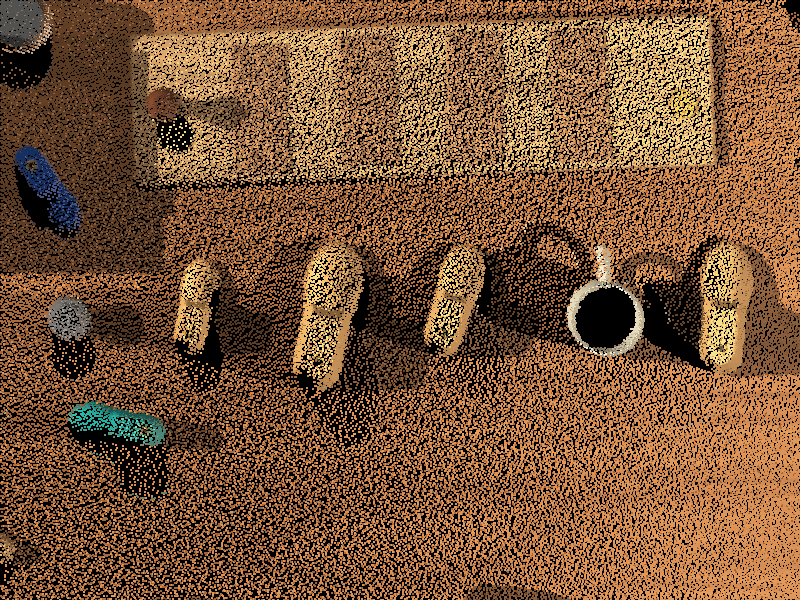

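The top-down view, at 1 mm per pixel, is clear. The lasts are 96 at (197,305), 150 at (328,315), 114 at (455,300) and 132 at (725,305), with the mug at (605,318). The pads run from about (262,100) to (580,90). Next I'll fit exact positions.

```bash
cat > fit.py <<'E'
from hlp import *
from scipy.optimize import minimize
def fit_pads(P,C):
    m=(P[:,2]>.006)&(P[:,2]<.021)&(P[:,0]>.585)&(P[:,0]<.73)&(P[:,1]<.17)&(P[:,1]>-.25)
    p=P[m][:,:2]; g=C[m].astype(float); f=g[:,2]/(g.sum(1)+1)  # chroma
    f=g[:,1]/(g[:,0]+1)
    def cost(a,k=.0015):
        x,y,th,s=a; c,sn=np.cos(th),np.sin(th); d=p-[x,y]; u=d@[c,sn]; v=d@[-sn,c]
        w=sum(1/(1+np.exp(-(.027-abs(v-o*s))/k)) for o in(-1.5,-.5,.5,1.5))/(1+np.exp(-(.065-abs(u))/k))
        return -(np.corrcoef(w,f)[0,1]**2)
    r=min((minimize(cost,[x,-.02,.04,.107],method="Nelder-Mead",options=dict(xatol=1e-5,fatol=1e-7,initial_simplex=np.array([x,-.02,.04,.107])+np.vstack([np.zeros(4),np.diag([.01,.01,.03,.002])]))) for x in(.64,.65,.66)),key=lambda r:r.fun)
    return r
def fit_last(P,C,L,xy,zb=0):
    dims={96:(36,53,25),114:(43,59,28),132:(50,66,31),150:(57,72,34)}[L]
    h=dims[1]/1e3+zb; l=L/1e3; bw=dims[2]/1e3
    wood=(C[:,0]>C[:,2]*1.3)
    q=P[(np.hypot(*(P[:,:2]-xy).T)<l*.62)&(P[:,2]>zb+.010)&(P[:,2]<h+.01)&wood]
    t=q[(q[:,2]>h-.004)]
    _,_,Vt=np.linalg.svd(q[:,:2]-q[:,:2].mean(0)); 
    # block rectangle fit by soft box: IoU-like over top points
    rc=cv2.minAreaRect((t[:,:2]*1000).astype(np.float32)); a=rc[2]%90; 
    yaw=np.radians(a if a<45 else a-90); pc=np.arctan2(Vt[0,1],Vt[0,0]); pc=(pc+np.pi/2)%np.pi-np.pi/2
    th=(yaw+pc)/2; c,s=np.cos(th),np.sin(th)
    u=q[:,:2]@[c,s]; v=q[:,:2]@[-s,c]; tu=t[:,:2]@[c,s]; tv=t[:,:2]@[-s,c]
    pr=lambda w:np.percentile(w,[.5,99.5])
    U,V,TU,TV=pr(u),pr(v),pr(tu),pr(tv)
    cu=U.mean(); cv_=TV.mean()
    blk=-{96:40,114:48,132:55,150:63}[L]/2e3
    print(L,"yaw rect/pca",np.degrees([yaw,pc]).round(1),"len",(np.ptp(U)*1e3).round(1),"wid",(np.ptp(V)*1e3).round(1),"top",(np.ptp(TU)*1e3).round(1),(np.ptp(TV)*1e3).round(1),
      "origin(sil)",np.round([c*cu-s*cv_,s*cu+c*cv_],4),"toe-origin by block",((TU.mean()-blk-cu)*1e3).round(1),"vmid sil-top",((V.mean()-cv_)*1e3).round(1))
    return c*cu-s*cv_,s*cu+c*cv_,th
E
python3 - <<'E'
from fit import *
d=np.load("c0.npz");P,C=d["P"],d["C"]
r=fit_pads(P,C); print(r.x.round(4),r.fun); x,y,th,s=r.x
for i,o in enumerate((1.5,.5,-.5,-1.5)): print("pad",i+1,np.round([x-np.sin(th)*o*s,y+np.cos(th)*o*s],4))
for L,xy in((96,(.44,.205)),(150,(.435,.07)),(114,(.445,-.055)),(132,(.44,-.325))): fit_last(P,C,L,xy)
b=(abs(P[:,0]-.52)<.02)&(P[:,1]<.15); print("table z",np.median(P[b,2])); 
E
```

```text
[ 0.6509 -0.0204  0.0357  0.1067] -0.3962038007104054
pad 1 [0.6451 0.1396]
pad 2 [0.649  0.0329]
pad 3 [ 0.6528 -0.0738]
pad 4 [ 0.6566 -0.1804]
96 yaw rect/pca [-15.1  -7.6] len 91.9 wid 34.5 top 42.0 28.6 origin(sil) [0.4437 0.2041] toe-origin by block 0.1 vmid sil-top 0.9
150 yaw rect/pca [-11.1  -7.7] len 144.6 wid 54.8 top 65.5 38.3 origin(sil) [0.4356 0.0744] toe-origin by block 0.0 vmid sil-top -1.7
114 yaw rect/pca [-19.2 -14.5] len 109.4 wid 41.7 top 51.0 30.6 origin(sil) [ 0.4501 -0.0535] toe-origin by block 1.2 vmid sil-top -0.8
132 yaw rect/pca [-5.5 -1.8] len 127.0 wid 48.2 top 58.0 34.1 origin(sil) [ 0.4413 -0.3236] toe-origin by block 0.9 vmid sil-top -1.3
table z 0.00033365712974826493
```

```bash
cat > go.py <<'E'
# go.py x y z yawdeg  (last-axis yaw) -> tool-frame shift/turn in command units from the measured pose
import sys, numpy as np
from rig import bot
from scipy.spatial.transform import Rotation as R
LA={96:(.4437,.2041,-10.5,.044,.015),150:(.4356,.0744,-9.5,.058,.024),114:(.4501,-.0535,-17,.048,.018),132:(.4413,-.3236,-4,.053,.021)}
PAD={96:(.6451,.1396),114:(.649,.0329),132:(.6528,-.0738),150:(.6566,-.1804)}
def rel(x,y,z,yaw):
    s=bot.sense(); R0=R.from_rotvec(s["orientation"]); a=np.radians(yaw)
    R1=R.from_matrix(np.c_[[-np.cos(a),-np.sin(a),0],[-np.sin(a),np.cos(a),0],[0,0,-1]])
    t=R0.inv().apply(np.array([x,y,z])-s["tool_pos"])/.2
    print(np.round([x,y,z,yaw],4),"t",t.round(4),"a",((R0.inv()*R1).as_rotvec()/np.pi).round(4))
def pick(L,dz=0.12):
    x,y,w,z,g=LA[L]; a=np.radians(w); rel(x-g*np.cos(a),y-g*np.sin(a),z+dz,w)
def place(L,dz=0.10,off=(0,0),w=2.05):
    x,y=PAD[L]; g=LA[L][4]; a=np.radians(w); rel(x-g*np.cos(a)+off[0],y-g*np.sin(a)+off[1],LA[L][3]+.015+dz,w)
if __name__=="__main__":
    exec(sys.argv[1])
E
python3 go.py 'pick(96);pick(114);pick(132);pick(150)'
```

```text
[  0.429    0.2068   0.164  -10.5   ] t [-1.7391 -1.1223  0.4454] a [-0.0002 -0.0001 -0.038 ]
[  0.4329  -0.0482   0.168  -17.    ] t [-2.1381 -2.3338  0.4263] a [-0.0002 -0.0001 -0.0019]
[ 0.4204 -0.3221  0.173  -4.    ] t [-2.4866 -3.6597  0.4023] a [-0.0002 -0.0001 -0.0742]
[ 0.4119  0.0784  0.178  -9.5   ] t [-1.8494 -1.7609  0.3759] a [-0.0002 -0.0001 -0.0436]
```

```bash
python3 -m handwheel '[{"tx":-0.9,"ty":-0.6,"tz":0,"ax":0,"ay":0,"az":0},{"tx":-0.9,"ty":-0.6,"tz":0,"ax":0,"ay":0,"az":0},{"tx":-0.9,"ty":-0.6,"tz":0,"ax":0,"ay":0,"az":0},{"tx":-0.9,"ty":-0.6,"tz":0,"ax":0,"ay":0,"az":0},{"tx":-0.9,"ty":-0.6,"tz":0,"ax":0,"ay":0,"az":0}]' -1; python3 go.py 'pick(96)'
```

```text
t: 0.82
tool_pos: [0.301, 0.3557, 0.2533]
orientation: [-0.479, -3.105, 0.0]
contact_force: [-0.0, 0.1, 0.3]
gripper_width: 0.0855
grasp_force: 0.0
[  0.429    0.2068   0.164  -10.5   ] t [-0.8344 -0.5167  0.4466] a [-0.     -0.     -0.0391]
```

```bash
python3 -m handwheel '[{"tx":-0.834,"ty":-0.517,"tz":0.447,"ax":0,"ay":0,"az":-0.039},{"tx":-0.834,"ty":-0.517,"tz":0.447,"ax":0,"ay":0,"az":-0.039},{"tx":-0.834,"ty":-0.517,"tz":0.447,"ax":0,"ay":0,"az":-0.039},{"tx":-0.834,"ty":-0.517,"tz":0.447,"ax":0,"ay":0,"az":-0.039},{"tx":-0.834,"ty":-0.517,"tz":0.447,"ax":0,"ay":0,"az":-0.039}]' -1; python3 go.py 'pick(96,0)'
python3 - <<'E'
from rig import bot
import cv2
c=bot.read_camera("wrist"); print(c["T_tool_cam"].round(3).tolist(),c["fx"])
cv2.imwrite("pics/w1.png",c["frame"][:,:,::-1])
E
```

```text
t: 1.45
tool_pos: [0.4286, 0.2082, 0.163]
orientation: [-0.285, -3.127, 0.001]
contact_force: [-0.1, 1.2, 0.4]
gripper_width: 0.0852
grasp_force: 0.0
[  0.429    0.2068   0.044  -10.5   ] t [-0.0039 -0.006   0.5952] a [-0.0002 -0.0006  0.0004]
[[0.002, 0.955, 0.296, 0.075], [1.0, -0.002, -0.0, -0.001], [0.0, 0.296, -0.955, -0.121], [0.0, 0.0, 0.0, 1.0]] 297.9779169985962
```

View pics/w1.png

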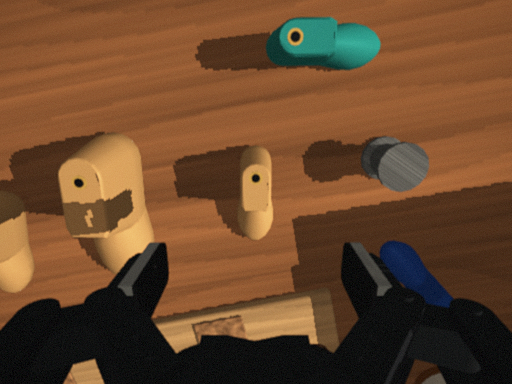

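The wrist view shows last_96 at (257,190), centred between the fingers and aligned with them. Going down to grip.

```bash
python3 -m handwheel '[{"tx":-0.004,"ty":-0.005,"tz":0.3,"ax":0,"ay":0,"az":0},{"tx":-0.004,"ty":-0.005,"tz":0.5,"ax":0,"ay":0,"az":0},{"tx":-0.004,"ty":-0.005,"tz":0.595,"ax":0,"ay":0,"az":0},{"tx":-0.004,"ty":-0.005,"tz":0.595,"ax":0,"ay":0,"az":0},{"tx":-0.004,"ty":-0.005,"tz":0.595,"ax":0,"ay":0,"az":0}]' -1; python3 -m handwheel '[{"tx":0,"ty":0,"tz":0,"ax":0,"ay":0,"az":0},{"tx":0,"ty":0,"tz":0,"ax":0,"ay":0,"az":0},{"tx":0,"ty":0,"tz":0,"ax":0,"ay":0,"az":0},{"tx":0,"ty":0,"tz":0,"ax":0,"ay":0,"az":0},{"tx":0,"ty":0,"tz":0,"ax":0,"ay":0,"az":0}]' 1; python3 go.py 'pick(96,.1);place(96,.08)'
```

```text
t: 2.12
tool_pos: [0.4292, 0.2081, 0.0461]
orientation: [0.281, 3.127, 0.001]
contact_force: [-0.6, 1.1, 0.5]
gripper_width: 0.0854
grasp_force: 0.0
t: 2.75
tool_pos: [0.4292, 0.2072, 0.0453]
orientation: [0.283, 3.128, 0.0]
contact_force: [-0.1, 0.7, 5.3]
gripper_width: 0.0243
grasp_force: 59.1
[  0.429    0.2068   0.144  -10.5   ] t [ 0.0007 -0.0019 -0.4937] a [0.0001 0.0002 0.0009]
[0.6301 0.1391 0.139  2.05  ] t [-1.0495 -0.1548 -0.4681] a [ 0.0001  0.0002 -0.0688]
```

```bash
python3 -m handwheel '[{"tx":0,"ty":0,"tz":-0.25,"ax":0,"ay":0,"az":0},{"tx":-0.1,"ty":0,"tz":-0.5,"ax":0,"ay":0,"az":0},{"tx":-0.4,"ty":-0.1,"tz":-0.5,"ax":0,"ay":0,"az":-0.04},{"tx":-0.7,"ty":-0.15,"tz":-0.5,"ax":0,"ay":0,"az":-0.069},{"tx":-0.9,"ty":-0.15,"tz":-0.5,"ax":0,"ay":0,"az":-0.069}]' ; python3 go.py 'place(96,.08)'
```

```text
t: 3.38
tool_pos: [0.6027, 0.1438, 0.1444]
orientation: [0.056, -3.141, 0.0]
contact_force: [0.4, 1.5, -1.7]
gripper_width: 0.0245
grasp_force: 59.5
[0.6301 0.1391 0.139  2.05  ] t [-0.1364 -0.0285  0.0271] a [-0.0001 -0.0001 -0.    ]
```

```bash
python3 -m handwheel '[{"tx":-0.136,"ty":-0.028,"tz":0.1,"ax":0,"ay":0,"az":0},{"tx":-0.136,"ty":-0.028,"tz":0.25,"ax":0,"ay":0,"az":0},{"tx":-0.136,"ty":-0.028,"tz":0.35,"ax":0,"ay":0,"az":0},{"tx":-0.136,"ty":-0.028,"tz":0.37,"ax":0,"ay":0,"az":0},{"tx":-0.136,"ty":-0.028,"tz":0.37,"ax":0,"ay":0,"az":0}]' ; python3 go.py 'place(96,.0)'
```

```text
t: 4.0
tool_pos: [0.6282, 0.1408, 0.0712]
orientation: [-0.057, 3.141, -0.0]
contact_force: [0.7, 0.6, -0.8]
gripper_width: 0.0244
grasp_force: 59.5
[0.6301 0.1391 0.059  2.05  ] t [-0.0091 -0.0089  0.0611] a [-0.      0.      0.0002]
```

```bash
python3 -m handwheel '[{"tx":-0.009,"ty":-0.009,"tz":0.03,"ax":0,"ay":0,"az":0},{"tx":-0.009,"ty":-0.009,"tz":0.045,"ax":0,"ay":0,"az":0},{"tx":-0.009,"ty":-0.009,"tz":0.053,"ax":0,"ay":0,"az":0},{"tx":-0.009,"ty":-0.009,"tz":0.056,"ax":0,"ay":0,"az":0},{"tx":-0.009,"ty":-0.009,"tz":0.056,"ax":0,"ay":0,"az":0}]' ; python3 go.py 'place(96,.0)'
```

```text
t: 4.62
tool_pos: [0.63, 0.1391, 0.0603]
orientation: [-0.057, 3.141, -0.0]
contact_force: [-3.0, 0.8, 5.1]
gripper_width: 0.0248
grasp_force: 60.2
[0.6301 0.1391 0.059  2.05  ] t [-0.0006  0.      0.0065] a [-0.      0.0001  0.0003]
```

```bash
python3 -m handwheel '[{"tx":0,"ty":0,"tz":0,"ax":0,"ay":0,"az":0},{"tx":0,"ty":0,"tz":0,"ax":0,"ay":0,"az":0},{"tx":0,"ty":0,"tz":0,"ax":0,"ay":0,"az":0},{"tx":0,"ty":0,"tz":0,"ax":0,"ay":0,"az":0}]' -1;  python3 -m handwheel '[{"tx":0,"ty":0,"tz":-0.25,"ax":0,"ay":0,"az":0},{"tx":0,"ty":0,"tz":-0.5,"ax":0,"ay":0,"az":0},{"tx":0.3,"ty":-0.3,"tz":-0.6,"ax":0,"ay":0,"az":0.05},{"tx":0.6,"ty":-0.6,"tz":-0.6,"ax":0,"ay":0,"az":0.1},{"tx":0.9,"ty":-0.9,"tz":-0.6,"ax":0,"ay":0,"az":0.106}]' ; python3 go.py 'pick(114,.09)'
```

```text
t: 5.12
tool_pos: [0.63, 0.1391, 0.0596]
orientation: [0.057, -3.141, -0.0]
contact_force: [-0.2, 0.1, -0.3]
gripper_width: 0.0852
grasp_force: 0.0
t: 5.75
tool_pos: [0.5022, 0.0019, 0.1789]
orientation: [0.466, 3.106, -0.0]
contact_force: [1.0, -1.2, -0.2]
gripper_width: 0.086
grasp_force: 0.0
[  0.4329  -0.0482   0.138  -17.    ] t [ 0.2578 -0.3415  0.204 ] a [-0.      0.0004 -0.0005]
```

```bash
python3 -m handwheel '[{"tx":0.25,"ty":-0.34,"tz":0.2,"ax":0,"ay":0,"az":0},{"tx":0.25,"ty":-0.34,"tz":0.2,"ax":0,"ay":0,"az":0},{"tx":0.25,"ty":-0.34,"tz":0.2,"ax":0,"ay":0,"az":0},{"tx":0.25,"ty":-0.34,"tz":0.2,"ax":0,"ay":0,"az":0}]' -1; python3 go.py 'pick(114,0)'
python3 - <<'E'
from fit import *
c=bot.read_camera("wrist")["frame"]; s=bot.read_camera("scene")["frame"][190:310,180:340]
cv2.imwrite("pics/w2.png",np.hstack([cv2.resize(c,(400,300)),cv2.resize(s,(400,300))])[:,:,::-1])
P,C,_=topdown(); fit_last(P,C,96,(.645,.14),.015)
E
```

```text
t: 6.25
tool_pos: [0.4367, -0.0474, 0.139]
orientation: [0.464, 3.106, -0.0]
contact_force: [0.3, 0.1, 0.5]
gripper_width: 0.0852
grasp_force: 0.0
[  0.4329  -0.0482   0.048  -17.    ] t [ 0.0176 -0.0097  0.4548] a [0.     0.0005 0.0001]
96 yaw rect/pca [3.6 6.1] len 91.2 wid 34.6 top 42.8 28.4 origin(sil) [0.6442 0.1391] toe-origin by block 0.8 vmid sil-top -0.9
```

View pics/w2.png

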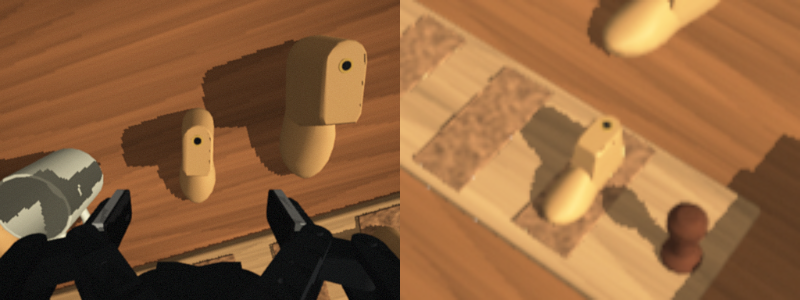

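The left half shows 114 at (198,155), centred between the jaws. The right half shows 96 standing on pad 1 at (585,175), within about 1 mm of the pad's centre by the fit. Gripping 114 now.

```bash
python3 -m handwheel '[{"tx":0.018,"ty":-0.005,"tz":0.2,"ax":0,"ay":0,"az":0},{"tx":0.018,"ty":-0.009,"tz":0.4,"ax":0,"ay":0,"az":0},{"tx":0.018,"ty":-0.009,"tz":0.455,"ax":0,"ay":0,"az":0},{"tx":0.018,"ty":-0.009,"tz":0.455,"ax":0,"ay":0,"az":0},{"tx":0.018,"ty":-0.009,"tz":0.455,"ax":0,"ay":0,"az":0}]' -1; python3 -m handwheel '[{"tx":0,"ty":0,"tz":0,"ax":0,"ay":0,"az":0},{"tx":0,"ty":0,"tz":0,"ax":0,"ay":0,"az":0},{"tx":0,"ty":0,"tz":0,"ax":0,"ay":0,"az":0},{"tx":0,"ty":0,"tz":0,"ax":0,"ay":0,"az":0},{"tx":0,"ty":0,"tz":0,"ax":0,"ay":0,"az":0}]' 1; python3 go.py 'pick(114,0);place(114,.07)'
```

```text
t: 7.08
tool_pos: [0.4326, -0.0482, 0.0486]
orientation: [0.463, 3.105, -0.001]
contact_force: [0.3, 0.8, 0.6]
gripper_width: 0.0852
grasp_force: 0.0
t: 7.7
tool_pos: [0.432, -0.0481, 0.0478]
orientation: [0.464, 3.107, -0.0]
contact_force: [-0.7, -0.1, 6.0]
gripper_width: 0.0276
grasp_force: 59.1
[  0.4329  -0.0482   0.048  -17.    ] t [-0.0046  0.0009 -0.001 ] a [-0.      0.0002  0.0001]
[0.631  0.0323 0.133  2.05  ] t [-0.8346  0.6752 -0.4257] a [-1.000e-04  2.000e-04 -1.058e-01]
```

```bash
python3 -m handwheel '[{"tx":0,"ty":0,"tz":-0.25,"ax":0,"ay":0,"az":0},{"tx":-0.1,"ty":0.1,"tz":-0.48,"ax":0,"ay":0,"az":-0.02},{"tx":-0.4,"ty":0.3,"tz":-0.48,"ax":0,"ay":0,"az":-0.06},{"tx":-0.65,"ty":0.5,"tz":-0.48,"ax":0,"ay":0,"az":-0.106},{"tx":-0.835,"ty":0.675,"tz":-0.45,"ax":0,"ay":0,"az":-0.106}]' ; python3 -m handwheel '[{"tx":0,"ty":0,"tz":0,"ax":0,"ay":0,"az":0},{"tx":0,"ty":0,"tz":0,"ax":0,"ay":0,"az":0}]'; python3 go.py 'place(114,.01)'
```

```text
t: 8.32
tool_pos: [0.6328, 0.0329, 0.1374]
orientation: [-0.059, 3.141, -0.0]
contact_force: [0.8, -1.0, -2.3]
gripper_width: 0.0273
grasp_force: 60.3
t: 8.57
tool_pos: [0.6303, 0.0323, 0.1366]
orientation: [0.058, -3.139, -0.0]
contact_force: [-0.6, 0.2, -2.6]
gripper_width: 0.0273
grasp_force: 60.2
[0.631  0.0323 0.073  2.05  ] t [-0.0045 -0.0004  0.3181] a [ 0.0001 -0.0007  0.0003]
```

```bash
python3 -m handwheel '[{"tx":0,"ty":0,"tz":0.15,"ax":0,"ay":0,"az":0},{"tx":0,"ty":0,"tz":0.27,"ax":0,"ay":0,"az":0},{"tx":0,"ty":0,"tz":0.33,"ax":0,"ay":0,"az":0},{"tx":0,"ty":0,"tz":0.355,"ax":0,"ay":0,"az":0},{"tx":0,"ty":0,"tz":0.365,"ax":0,"ay":0,"az":0}]' ; python3 -m handwheel '[{"tx":0,"ty":0,"tz":0,"ax":0,"ay":0,"az":0},{"tx":0,"ty":0,"tz":0,"ax":0,"ay":0,"az":0}]'
```

```text
t: 9.2
tool_pos: [0.6312, 0.032, 0.0651]
orientation: [-0.057, 3.14, -0.0]
contact_force: [-0.4, 0.5, -2.0]
gripper_width: 0.0276
grasp_force: 60.4
t: 9.45
tool_pos: [0.6312, 0.0322, 0.065]
orientation: [-0.057, 3.14, -0.0]
contact_force: [-0.1, -0.2, -2.3]
gripper_width: 0.0277
grasp_force: 60.4
```

```bash
python3 -m handwheel '[{"tx":0.003,"ty":0,"tz":0.006,"ax":0,"ay":0,"az":0},{"tx":0.003,"ty":0,"tz":0.012,"ax":0,"ay":0,"az":0},{"tx":0.003,"ty":0,"tz":0.012,"ax":0,"ay":0,"az":0}]' ; python3 -m handwheel '[{"tx":0,"ty":0,"tz":0,"ax":0,"ay":0,"az":0},{"tx":0,"ty":0,"tz":0,"ax":0,"ay":0,"az":0},{"tx":0,"ty":0,"tz":0,"ax":0,"ay":0,"az":0},{"tx":0,"ty":0,"tz":0,"ax":0,"ay":0,"az":0}]' -1;  python3 go.py 'pick(132,.12)'
```

```text
t: 9.82
tool_pos: [0.6304, 0.0323, 0.0628]
orientation: [-0.058, 3.141, -0.0]
contact_force: [-2.8, 0.6, 5.1]
gripper_width: 0.0278
grasp_force: 61.0
t: 10.32
tool_pos: [0.6304, 0.0322, 0.062]
orientation: [0.057, -3.141, -0.0]
contact_force: [-0.5, -0.6, 0.6]
gripper_width: 0.0855
grasp_force: 0.0
[ 0.4204 -0.3221  0.173  -4.    ] t [ 1.1143 -1.7321 -0.5551] a [ 0.     -0.      0.0338]
```

```bash
python3 -m handwheel '[{"tx":0,"ty":0,"tz":-0.3,"ax":0,"ay":0,"az":0},{"tx":0.1,"ty":-0.1,"tz":-0.56,"ax":0,"ay":0,"az":0},{"tx":0.3,"ty":-0.35,"tz":-0.56,"ax":0,"ay":0,"az":0.034},{"tx":0.5,"ty":-0.6,"tz":-0.56,"ax":0,"ay":0,"az":0.034},{"tx":0.6,"ty":-0.85,"tz":-0.56,"ax":0,"ay":0,"az":0.034}]' ; python3 go.py 'pick(132,.12)'
```

```text
t: 10.95
tool_pos: [0.5151, -0.143, 0.1745]
orientation: [0.11, 3.139, -0.0]
contact_force: [0.7, -0.4, -0.5]
gripper_width: 0.0854
grasp_force: 0.0
[ 0.4204 -0.3221  0.173  -4.    ] t [ 0.4102 -0.9264  0.0073] a [-0.      0.0001 -0.    ]
```

```bash
python3 -m handwheel '[{"tx":0.41,"ty":-0.92,"tz":0,"ax":0,"ay":0,"az":0},{"tx":0.41,"ty":-0.92,"tz":0,"ax":0,"ay":0,"az":0},{"tx":0.41,"ty":-0.92,"tz":0,"ax":0,"ay":0,"az":0},{"tx":0.41,"ty":-0.92,"tz":0,"ax":0,"ay":0,"az":0},{"tx":0.41,"ty":-0.92,"tz":0,"ax":0,"ay":0,"az":0}]' ; python3 -m handwheel '[{"tx":0,"ty":0,"tz":0,"ax":0,"ay":0,"az":0}]' ; python3 go.py 'pick(132,0)'
python3 - <<'E'
from fit import *
c=bot.read_camera("wrist")["frame"]; s=bot.read_camera("scene")["frame"][170:290,160:320]
cv2.imwrite("pics/w3.png",np.hstack([cv2.resize(c,(400,300)),cv2.resize(s,(400,300))])[:,:,::-1])
P,C,_=topdown(); fit_last(P,C,114,(.649,.033),.015); fit_last(P,C,150,(.4356,.0744))
E
```

```text
t: 11.58
tool_pos: [0.4218, -0.32, 0.174]
orientation: [0.113, 3.14, 0.001]
contact_force: [0.1, 0.1, 0.5]
gripper_width: 0.0856
grasp_force: 0.0
t: 11.7
tool_pos: [0.4226, -0.3185, 0.1741]
orientation: [-0.108, -3.14, -0.001]
contact_force: [-0.4, 1.4, 0.8]
gripper_width: 0.0858
grasp_force: 0.0
[ 0.4204 -0.3221  0.053  -4.    ] t [ 0.01   -0.0191  0.6053] a [ 0.0001 -0.      0.0003]
114 yaw rect/pca [-0.1  3.7] len 103.9 wid 42.4 top 46.6 30.4 origin(sil) [0.6527 0.0324] toe-origin by block -1.1 vmid sil-top -0.2
150 yaw rect/pca [-9.4 -8.1] len 144.1 wid 55.5 top 64.9 39.3 origin(sil) [0.4355 0.0744] toe-origin by block -0.1 vmid sil-top -2.5
```

View pics/w3.png

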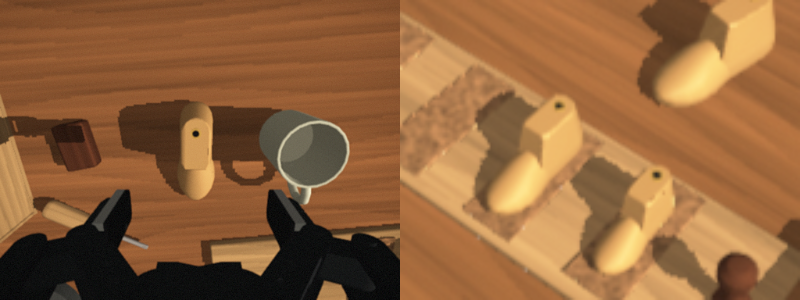

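132 sits centred between the jaws at (197,150) in the left half, with the mug at (305,152) clear of them. In the right half, 114 stands on pad 2 at (535,150). I'll go down with a narrower opening to stay clear of the mug.

```bash
python3 -m handwheel '[{"tx":0.01,"ty":-0.019,"tz":0.1,"ax":0,"ay":0,"az":0},{"tx":0.01,"ty":-0.019,"tz":0.3,"ax":0,"ay":0,"az":0},{"tx":0.01,"ty":-0.019,"tz":0.5,"ax":0,"ay":0,"az":0},{"tx":0.01,"ty":-0.019,"tz":0.605,"ax":0,"ay":0,"az":0},{"tx":0.01,"ty":-0.019,"tz":0.605,"ax":0,"ay":0,"az":0}]' -0.5; python3 -m handwheel '[{"tx":0,"ty":0,"tz":0,"ax":0,"ay":0,"az":0},{"tx":0,"ty":0,"tz":0,"ax":0,"ay":0,"az":0},{"tx":0,"ty":0,"tz":0,"ax":0,"ay":0,"az":0},{"tx":0,"ty":0,"tz":0,"ax":0,"ay":0,"az":0},{"tx":0,"ty":0,"tz":0,"ax":0,"ay":0,"az":0}]' 1; python3 go.py 'pick(132,0);place(132,.07)'
```

```text
t: 12.52
tool_pos: [0.4196, -0.3226, 0.052]
orientation: [-0.109, -3.138, -0.004]
contact_force: [0.2, -1.2, 0.5]
gripper_width: 0.0639
grasp_force: 0.0
t: 13.15
tool_pos: [0.4202, -0.3236, 0.0543]
orientation: [0.11, 3.138, -0.002]
contact_force: [0.3, 2.5, 7.4]
gripper_width: 0.0301
grasp_force: 59.8
[ 0.4204 -0.3221  0.053  -4.    ] t [-0.0004  0.0076  0.0063] a [-0.0004  0.0005 -0.0001]
[ 0.6318 -0.0746  0.138   2.05  ] t [-0.969   1.316  -0.4188] a [-0.0004  0.0005 -0.0337]
```

```bash
python3 -m handwheel '[{"tx":0,"ty":0,"tz":-0.25,"ax":0,"ay":0,"az":0},{"tx":0,"ty":0,"tz":-0.5,"ax":0,"ay":0,"az":0},{"tx":-0.3,"ty":0.05,"tz":-0.55,"ax":0,"ay":0,"az":-0.02},{"tx":-0.6,"ty":0.1,"tz":-0.55,"ax":0,"ay":0,"az":-0.034},{"tx":-0.85,"ty":0.3,"tz":-0.55,"ax":0,"ay":0,"az":-0.034}]' ; python3 -m handwheel '[{"tx":-0.1,"ty":0.3,"tz":0,"ax":0,"ay":0,"az":0},{"tx":-0.1,"ty":0.6,"tz":0,"ax":0,"ay":0,"az":0},{"tx":-0.1,"ty":0.9,"tz":0,"ax":0,"ay":0,"az":0},{"tx":-0.1,"ty":1,"tz":0.05,"ax":0,"ay":0,"az":0},{"tx":-0.1,"ty":1,"tz":0.1,"ax":0,"ay":0,"az":0}]'; python3 go.py 'place(132,.01)'
```

```text
t: 13.78
tool_pos: [0.5939, -0.2771, 0.163]
orientation: [-0.055, 3.141, -0.001]
contact_force: [-0.2, -0.1, -3.6]
gripper_width: 0.03
grasp_force: 61.1
t: 14.4
tool_pos: [0.6048, -0.0749, 0.1427]
orientation: [0.06, -3.141, 0.0]
contact_force: [0.7, 0.2, -2.8]
gripper_width: 0.03
grasp_force: 60.9
[ 0.6318 -0.0746  0.078   2.05  ] t [-0.1352 -0.0036  0.3233] a [-0.0001 -0.0001  0.0008]
```

```bash
python3 -m handwheel '[{"tx":-0.07,"ty":0,"tz":0.08,"ax":0,"ay":0,"az":0},{"tx":-0.135,"ty":0,"tz":0.2,"ax":0,"ay":0,"az":0},{"tx":-0.135,"ty":0,"tz":0.28,"ax":0,"ay":0,"az":0},{"tx":-0.135,"ty":0,"tz":0.323,"ax":0,"ay":0,"az":0},{"tx":-0.135,"ty":0,"tz":0.323,"ax":0,"ay":0,"az":0}]' ; python3 -m handwheel '[{"tx":0,"ty":0,"tz":0,"ax":0,"ay":0,"az":0}]'; python3 go.py 'place(132,.0013)'
```

```text
t: 15.02
tool_pos: [0.6315, -0.0753, 0.0782]
orientation: [0.056, -3.14, -0.0]
contact_force: [0.7, 0.4, -2.7]
gripper_width: 0.0305
grasp_force: 60.9
t: 15.15
tool_pos: [0.6321, -0.0751, 0.0794]
orientation: [-0.057, 3.14, -0.001]
contact_force: [-0.4, 0.2, -2.8]
gripper_width: 0.0303
grasp_force: 60.9
[ 0.6318 -0.0746  0.0693  2.05  ] t [0.0014 0.003  0.0503] a [-0.0002  0.0004  0.0002]
```

```bash
python3 -m handwheel '[{"tx":0.001,"ty":0.003,"tz":0.02,"ax":0,"ay":0,"az":0},{"tx":0.001,"ty":0.003,"tz":0.04,"ax":0,"ay":0,"az":0},{"tx":0.001,"ty":0.003,"tz":0.05,"ax":0,"ay":0,"az":0},{"tx":0.001,"ty":0.003,"tz":0.05,"ax":0,"ay":0,"az":0}]'
```

```text
t: 15.65
tool_pos: [0.6315, -0.0741, 0.0693]
orientation: [-0.058, 3.141, -0.0]
contact_force: [-3.5, 1.8, 5.2]
gripper_width: 0.0307
grasp_force: 61.8
```

```bash
python3 -m handwheel '[{"tx":0,"ty":0,"tz":0,"ax":0,"ay":0,"az":0},{"tx":0,"ty":0,"tz":0,"ax":0,"ay":0,"az":0},{"tx":0,"ty":0,"tz":0,"ax":0,"ay":0,"az":0},{"tx":0,"ty":0,"tz":0,"ax":0,"ay":0,"az":0}]' -0.7; python3 -m handwheel '[{"tx":0,"ty":0,"tz":-0.3,"ax":0,"ay":0,"az":0},{"tx":0,"ty":0,"tz":-0.56,"ax":0,"ay":0,"az":0},{"tx":0.3,"ty":0.2,"tz":-0.58,"ax":0,"ay":0,"az":0.03},{"tx":0.6,"ty":0.4,"tz":-0.58,"ax":0,"ay":0,"az":0.064},{"tx":0.9,"ty":0.6,"tz":-0.58,"ax":0,"ay":0,"az":0.064}]' ; python3 go.py 'pick(150,.10)'
```

```text
t: 16.15
tool_pos: [0.6317, -0.0743, 0.0684]
orientation: [-0.057, 3.141, -0.0]
contact_force: [0.4, 0.4, -0.4]
gripper_width: 0.0728
grasp_force: 0.0
t: 16.77
tool_pos: [0.4703, 0.0248, 0.1845]
orientation: [0.261, 3.13, 0.0]
contact_force: [1.1, 0.5, 0.5]
gripper_width: 0.0724
grasp_force: 0.0
[ 0.4119  0.0784  0.158  -9.5   ] t [0.3323 0.216  0.1325] a [ 0.      0.0002 -0.0001]
```

```bash
python3 -m handwheel '[{"tx":0.32,"ty":0.21,"tz":0.13,"ax":0,"ay":0,"az":0},{"tx":0.32,"ty":0.21,"tz":0.13,"ax":0,"ay":0,"az":0},{"tx":0.32,"ty":0.21,"tz":0.13,"ax":0,"ay":0,"az":0},{"tx":0.32,"ty":0.21,"tz":0.13,"ax":0,"ay":0,"az":0}]' ; python3 go.py 'pick(150,0)'
python3 - <<'E'
from fit import *
c=bot.read_camera("wrist")["frame"]; s=bot.read_camera("scene")["frame"][150:270,130:290]
cv2.imwrite("pics/w4.png",np.hstack([cv2.resize(c,(400,300)),cv2.resize(s,(400,300))])[:,:,::-1])
P,C,_=topdown(); fit_last(P,C,132,(.6528,-.0738),.015); fit_last(P,C,114,(.649,.033),.015)
E
```

```text
t: 17.27
tool_pos: [0.4175, 0.0751, 0.1588]
orientation: [0.259, 3.129, -0.0]
contact_force: [0.9, 0.5, 0.2]
gripper_width: 0.0724
grasp_force: 0.0
[ 0.4119  0.0784  0.058  -9.5   ] t [0.031  0.0117 0.5042] a [-0.      0.0006  0.0002]
132 yaw rect/pca [4.5 6.2] len 129.0 wid 48.9 top 58.4 35.1 origin(sil) [ 0.6532 -0.0735] toe-origin by block 0.7 vmid sil-top -1.4
114 yaw rect/pca [0.  6.8] len 111.7 wid 39.0 top 49.5 31.2 origin(sil) [0.6483 0.0325] toe-origin by block 1.5 vmid sil-top 0.3
```

View pics/w4.png

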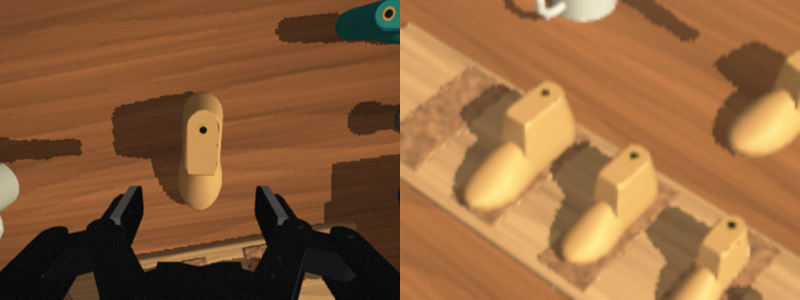

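The left half shows 150 at (203,150), centred between the jaws. In the right half, 132 and 114 stand on their pads at (520,145) and (610,205), each within about 1 mm of centre. Gripping 150 next.

```bash
python3 -m handwheel '[{"tx":0.03,"ty":0.012,"tz":0.2,"ax":0,"ay":0,"az":0},{"tx":0.03,"ty":0.012,"tz":0.4,"ax":0,"ay":0,"az":0},{"tx":0.03,"ty":0.012,"tz":0.504,"ax":0,"ay":0,"az":0},{"tx":0.03,"ty":0.012,"tz":0.504,"ax":0,"ay":0,"az":0},{"tx":0.03,"ty":0.012,"tz":0.504,"ax":0,"ay":0,"az":0}]' -0.7; python3 -m handwheel '[{"tx":0,"ty":0,"tz":0,"ax":0,"ay":0,"az":0},{"tx":0,"ty":0,"tz":0,"ax":0,"ay":0,"az":0},{"tx":0,"ty":0,"tz":0,"ax":0,"ay":0,"az":0},{"tx":0,"ty":0,"tz":0,"ax":0,"ay":0,"az":0},{"tx":0,"ty":0,"tz":0,"ax":0,"ay":0,"az":0}]' 1; python3 go.py 'pick(150,0);place(150,.08)'
```

```text
t: 18.1
tool_pos: [0.4109, 0.079, 0.0583]
orientation: [0.258, 3.13, -0.0]
contact_force: [-0.3, -0.6, 0.3]
gripper_width: 0.0729
grasp_force: 0.0
t: 18.73
tool_pos: [0.4107, 0.0792, 0.0584]
orientation: [0.258, 3.129, 0.0]
contact_force: [-0.1, -0.6, 8.6]
gripper_width: 0.0333
grasp_force: 59.7
[ 0.4119  0.0784  0.058  -9.5   ] t [-0.0068 -0.0031  0.0021] a [0.0001 0.0005 0.0003]
[ 0.6326 -0.1813  0.153   2.05  ] t [-1.3091 -1.1024 -0.471 ] a [ 0.      0.0005 -0.0639]
```

```bash
python3 -m handwheel '[{"tx":0,"ty":0,"tz":-0.3,"ax":0,"ay":0,"az":0},{"tx":0,"ty":0,"tz":-0.6,"ax":0,"ay":0,"az":0},{"tx":-0.1,"ty":-0.25,"tz":-0.65,"ax":0,"ay":0,"az":-0.03},{"tx":-0.2,"ty":-0.5,"tz":-0.65,"ax":0,"ay":0,"az":-0.064},{"tx":-0.35,"ty":-0.8,"tz":-0.65,"ax":0,"ay":0,"az":-0.064}]' ; python3 go.py 'place(150,.1,(-.0012,0))'
```

```text
t: 19.35
tool_pos: [0.4515, -0.0869, 0.188]
orientation: [-0.06, 3.141, 0.0]
contact_force: [1.5, 0.5, -2.2]
gripper_width: 0.0335
grasp_force: 61.0
[ 0.6314 -0.1813  0.173   2.05  ] t [-0.8808 -0.5058  0.075 ] a [0.     0.0001 0.0009]
```

```bash
python3 -m handwheel '[{"tx":-0.2,"ty":-0.25,"tz":0,"ax":0,"ay":0,"az":0},{"tx":-0.5,"ty":-0.49,"tz":0,"ax":0,"ay":0,"az":0},{"tx":-0.75,"ty":-0.49,"tz":0.05,"ax":0,"ay":0,"az":0},{"tx":-0.87,"ty":-0.49,"tz":0.1,"ax":0,"ay":0,"az":0},{"tx":-0.87,"ty":-0.49,"tz":0.2,"ax":0,"ay":0,"az":0}]' ; python3 -m handwheel '[{"tx":0,"ty":0,"tz":0,"ax":0,"ay":0,"az":0},{"tx":0,"ty":0,"tz":0,"ax":0,"ay":0,"az":0}]'; python3 go.py 'place(150,.01,(-.0012,0))'
```

```text
t: 19.98
tool_pos: [0.6306, -0.1772, 0.1465]
orientation: [-0.059, 3.141, -0.0]
contact_force: [-0.4, 0.1, -2.9]
gripper_width: 0.0332
grasp_force: 61.1
t: 20.23
tool_pos: [0.6292, -0.1774, 0.1484]
orientation: [-0.057, 3.141, -0.0]
contact_force: [0.1, -0.2, -2.6]
gripper_width: 0.0335
grasp_force: 60.8
[ 0.6314 -0.1813  0.083   2.05  ] t [-0.0103 -0.0197  0.3271] a [-0.0001  0.0002  0.0002]
```

```bash
python3 -m handwheel '[{"tx":-0.01,"ty":-0.02,"tz":0.12,"ax":0,"ay":0,"az":0},{"tx":-0.01,"ty":-0.02,"tz":0.24,"ax":0,"ay":0,"az":0},{"tx":-0.01,"ty":-0.02,"tz":0.32,"ax":0,"ay":0,"az":0},{"tx":-0.01,"ty":-0.02,"tz":0.327,"ax":0,"ay":0,"az":0},{"tx":-0.01,"ty":-0.02,"tz":0.327,"ax":0,"ay":0,"az":0}]' ; python3 -m handwheel '[{"tx":0,"ty":0,"tz":0,"ax":0,"ay":0,"az":0}]'; python3 go.py 'place(150,.0004,(-.0012,0))'
```

```text
t: 20.85
tool_pos: [0.6318, -0.1815, 0.0833]
orientation: [-0.057, 3.14, -0.001]
contact_force: [0.2, -0.7, -3.4]
gripper_width: 0.0335
grasp_force: 61.0
t: 20.98
tool_pos: [0.6318, -0.1814, 0.0833]
orientation: [-0.057, 3.139, -0.001]
contact_force: [0.3, -0.5, -2.5]
gripper_width: 0.0334
grasp_force: 61.0
[ 0.6314 -0.1813  0.0734  2.05  ] t [0.002  0.0009 0.0496] a [-0.0003  0.0005  0.0002]
```

```bash
python3 -m handwheel '[{"tx":0.002,"ty":0.001,"tz":0.02,"ax":0,"ay":0,"az":0},{"tx":0.002,"ty":0.001,"tz":0.04,"ax":0,"ay":0,"az":0},{"tx":0.002,"ty":0.001,"tz":0.05,"ax":0,"ay":0,"az":0},{"tx":0.002,"ty":0.001,"tz":0.05,"ax":0,"ay":0,"az":0}]'
```

```text
t: 21.48
tool_pos: [0.6309, -0.181, 0.0735]
orientation: [-0.057, 3.141, -0.001]
contact_force: [-3.9, 1.6, 7.2]
gripper_width: 0.0332
grasp_force: 62.2
```

Contact is confirmed. I'll release, rise and withdraw, then check.

```bash
python3 -m handwheel '[{"tx":0,"ty":0,"tz":0,"ax":0,"ay":0,"az":0},{"tx":0,"ty":0,"tz":0,"ax":0,"ay":0,"az":0},{"tx":0,"ty":0,"tz":0,"ax":0,"ay":0,"az":0},{"tx":0,"ty":0,"tz":0,"ax":0,"ay":0,"az":0}]' -0.7; python3 -m handwheel '[{"tx":0,"ty":0,"tz":-0.3,"ax":0,"ay":0,"az":0},{"tx":0,"ty":0,"tz":-0.6,"ax":0,"ay":0,"az":0},{"tx":0.3,"ty":0.2,"tz":-0.8,"ax":0,"ay":0,"az":0},{"tx":0.6,"ty":0.4,"tz":-0.9,"ax":0,"ay":0,"az":0},{"tx":0.9,"ty":0.6,"tz":-0.9,"ax":0,"ay":0,"az":0}]'
python3 -m handwheel '[{"tx":0.2,"ty":0.3,"tz":0,"ax":0,"ay":0,"az":0},{"tx":0.2,"ty":0.6,"tz":0,"ax":0,"ay":0,"az":0},{"tx":0.2,"ty":0.9,"tz":0,"ax":0,"ay":0,"az":0},{"tx":0.2,"ty":1,"tz":0,"ax":0,"ay":0,"az":0},{"tx":0.2,"ty":1,"tz":0,"ax":0,"ay":0,"az":0}]'
python3 - <<'E'
from fit import *
P,C,img=topdown(); cv2.imwrite("pics/top1.png",img[:,:,::-1])
s=bot.read_camera("scene")["frame"][130:330,80:347]; cv2.imwrite("pics/s1.png",cv2.resize(s,(800,600))[:,:,::-1])
for L,xy in ((96,(.6451,.1396)),(114,(.649,.0329)),(132,(.6528,-.0738)),(150,(.6566,-.1804))): fit_last(P,C,L,xy,.015)
q=P[(np.hypot(P[:,0]-.433,P[:,1]+.205)<.06)&(P[:,2]>.072)&(P[:,2]<.09)];print("mug",cv2.minAreaRect((q[:,:2]*1000).astype(np.float32)))
E
```

```text
t: 21.98
tool_pos: [0.631, -0.1811, 0.0721]
orientation: [0.057, -3.141, -0.0]
contact_force: [0.0, 0.4, 0.0]
gripper_width: 0.0725
grasp_force: 0.0
t: 22.6
tool_pos: [0.4797, -0.088, 0.2494]
orientation: [-0.057, 3.139, -0.002]
contact_force: [0.6, 1.4, 1.4]
gripper_width: 0.0725
grasp_force: 0.0
t: 23.22
tool_pos: [0.4334, 0.1108, 0.2484]
orientation: [-0.062, 3.141, -0.0]
contact_force: [0.5, -1.4, -0.5]
gripper_width: 0.0726
grasp_force: 0.0
96 yaw rect/pca [-0.2  6.3] len 92.0 wid 33.0 top 41.8 27.5 origin(sil) [0.644  0.1392] toe-origin by block 1.0 vmid sil-top -0.4
114 yaw rect/pca [6.  6.6] len 111.6 wid 39.8 top 50.9 32.3 origin(sil) [0.6484 0.0339] toe-origin by block 1.4 vmid sil-top -1.3
132 yaw rect/pca [8.  7.5] len 129.2 wid 47.7 top 59.4 35.5 origin(sil) [ 0.6533 -0.0709] toe-origin by block 0.4 vmid sil-top -2.3
150 yaw rect/pca [-30.   8.] len 142.6 wid 124.5 top 65.8 42.9 origin(sil) [ 0.6532 -0.1867] toe-origin by block 2.5 vmid sil-top 35.1
mug ((432.21282958984375, -204.83242797851562), (75.4512939453125, 71.67120361328125), 24.00415802001953)
```

View pics/s1.png

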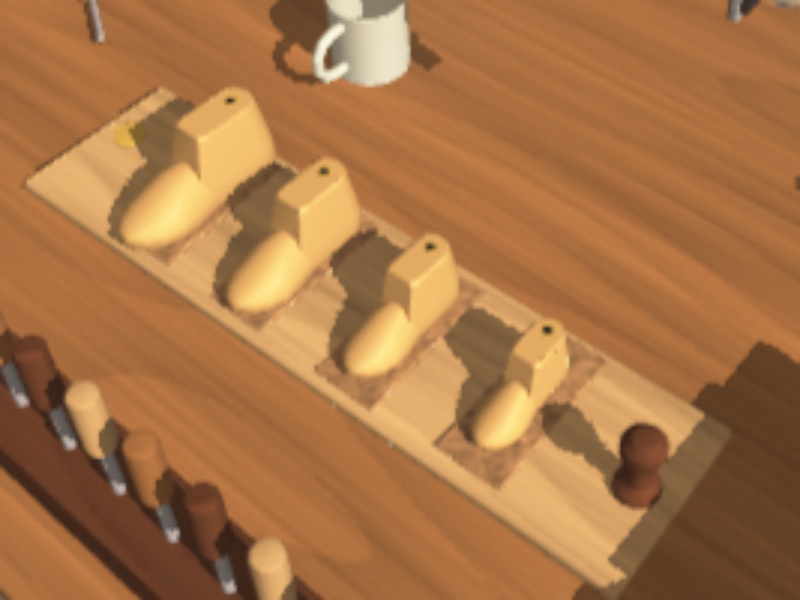

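View pics/top1.png

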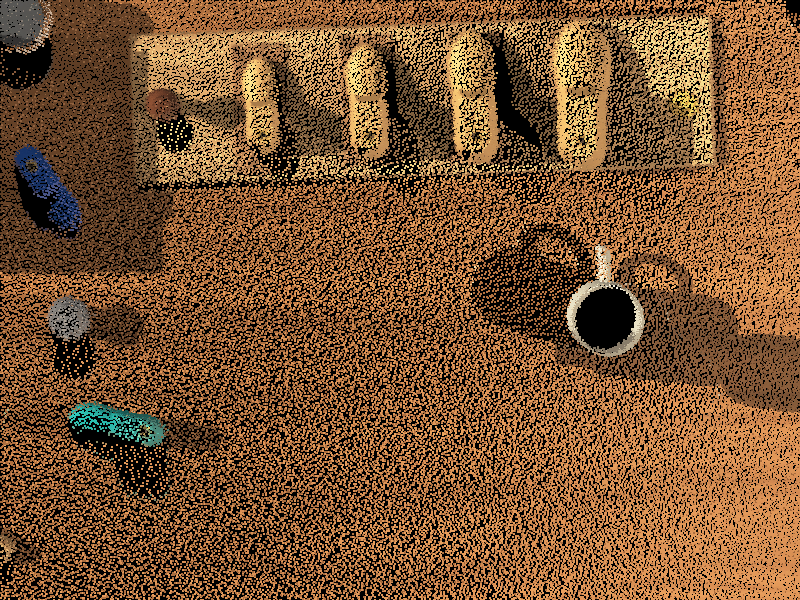

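The scene crop shows all four lasts standing on their pads in order of length, from the knob at (640,465): 96 at (520,385), 114 at (405,305), 132 at (295,235) and 150 at (200,170). The top view agrees, and the mug is still at (605,318), unmoved.

```bash
python3 -c "
from rig import bot
print(bot.close_job())"
```

```text
the job is handed in; nothing more can be done
None
```

I handed the job in with all four lasts standing on their soles on the pads, 96, 114, 132 and 150 mm from the knob outward, about 23 s in on the robot's clock; 96, 114 and 132 measured within about 3 mm of pad centre, 150 was only checked by eye because its depth fit failed, and the mug did not move.

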